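Hold a freshly coated bushing up to the scanner with tongs

TASK

The white bushing on the cardboard has a fresh scanning coat that the gripper must not touch: pick up the soft-jaw tongs, close their jaws on the bushing's barrel, lift it, and hold it upright and still with its centre about 12 cm above the middle of the scanner's turntable, where the tilted scanner can see its underside. Finish while still holding it there in the tongs; do not put it down or let go. Leave the two uncoated black bushings and the spray can standing where they are, and do not touch the scanner or its turntable.

Things in the scene. Friction and masses are not known exactly. Their poses are not given: they have to be found in the camera images.
- tongs: Steel spring tongs with blue silicone jaws, 0.12 kg, lying flat on the table; arms are flat channels 22 mm high. Origin on the underside below tongs_grip; they balance 13 mm behind it; x towards the jaws, y across, z up. Pivot at x -115 mm, wire loop to -145, tips at +108. This frame is fixed to the left (+y) arm, so it turns by half the closing angle as the tongs close.
- tongs_grip (a point): Where to grip the tongs: midway between the arms (black patches on their outer faces), half-way up, 11 mm above the underside; axes as tongs. Open, they are 56 mm wide over the arms here, each arm splayed 4.5 deg from x; closed on the bushing, 39 mm wide with parallel arms.
- tongs_jaws (a point): Middle between the open jaws, 90 mm ahead (+x) of tongs_grip at the same height. Jaw faces are flat, 36 mm long and 22 mm high; open gap 54 mm, 72 mm over their outsides. Fixed to the left arm, so it lies about 7 mm off the middle once closed on the bushing.
- tongs_arm (a joint): Closing angle of the tongs, rad: 0 = open (sprung), about 0.14 = closed on the 26 mm barrel, 0.26 = shut on nothing. The spring yields at about 5 N squeeze on the grip patches and takes about 7 N at 0.14: so 3 to 4 N, or fingers stopped about 52 mm apart, carry the tongs open; 20 to 30 N clamp the bushing well.
- bushing_center (a point): Centre of the white-coated flanged bushing, 22 mm above its underside; 44 mm tall, about 45 g: flange 36 mm across and 6 mm thick at the bottom, barrel 26 mm in diameter above it, to be gripped by the jaws. It stands on a 4 mm thick cardboard sheet, so this point starts 26 mm above the table. z is its axis, up.
- bushing: The same white bushing; origin at the centre of its underside, z up.
- bare_a: Uncoated bushing of black anodised aluminium, same shape and size as the white one, to be left alone; origin at the centre of its underside. The three stand in one row across the robot's front, at least 80 mm apart centre to centre.
- bare_b: Second uncoated black bushing, as bare_a.
- can: Spray can, 53 mm in diameter, 164 mm tall, white with a blue band and grey cap, to be left alone; origin at the centre of its underside.
- scanner: Turntable and scanner on one fixed base; origin on the table under the turntable's centre, z up. Turntable: round, black with white dots, 150 mm across, 25 mm high. Scanner head (165 x 48 x 62 mm, top 125 mm above the table, foot 120 x 80 mm) 300 mm from it in +y, joined by a flat bar 10 mm high, looking back along -y, tilted up.
- turntable_top (a point): Middle of the turntable's top face, 25 mm above the table.
Things that resemble listed ones, but are neither listed nor needed, are in the scene too. Leave any pink look-alike of the bushing alone.

How it is judged:
By the outcome, as a careful person would: the job done as asked, in the order asked, and still so for the second after the job is handed in, while the arm keeps its last pose, push and grip.
It also fails if it takes over 48 s, if anything falls off the work surface, if the arm or the gripper's body presses on something with over 40 N, if the wrist force passes 120 N, or if a joint passes its speed limit or range.

ROBOT

A 7-joint arm with a two-finger parallel gripper is mounted at the origin on the work surface. World frame = base frame: x ahead of the robot, y to its left, z up, the work surface at z = 0. Lengths are in m, angles in rad, forces in N, time in s.
With the tool pointing down it reaches from about 0.4 to 0.875 m from the base axis. Payload 19.3 kg.
Tool frame: the origin (TCP) lies on the centre line of the jaws, within the pads' length; the fingertips stand 25 mm ahead of it and the grasp point (between the pads) lies 6 mm ahead of it (tips_ahead is the distance from the TCP to the fingertips, in m); z points along the fingers, y is the direction in which the jaws open and shut (so a half turn about z gives the same grasp; the last joint's range is limited). The gripper opens to 85 mm and grips with 20 to 120 N. Pads are 22 mm wide; open, the fingers measure 114 mm over their backs; the gripper's body (76 mm by 85 mm) begins 54 mm behind the grasp point. The pads swing forward as they close: fully open they stand 13 mm farther back than shut.
Start: joints at [-1.391, 0.521, -0.036, 1.599, 0.021, 1.021, -0.113], TCP at [0.155, 0.606, 0.256] pointing down, gripper open.
Joint ranges: [-2.91, 2.91], [-0.3, 2.13], [-1.5, 1.42], [0.17, 2.43], [-1.26, 4.41], [0.16, 1.93], [-2.52, 2.52]. Speed limits (rad/s): [1.89, 1.89, 2.39, 2.39, 3.01, 3.01, 3.01].

INTERFACE

Orientations are given as [roll, pitch, yaw] about the fixed x, y, z axes, in that order (R = Rz(yaw) Ry(pitch) Rx(roll)).
In Python, from workcell import observe, grab_frame, job_done, outline_of, tips_ahead gives the robot as it stands. The module is installed in compiled form; this text tells all that it offers.
- The arm moves only by the tool move_arm, never from a script. Its argument "motion" is a list of rows, each a list of 2 entries, a list of its own where there are three numbers: the shift along the world's x, y, z in mm, then the turn, a rotation vector about the world's x, y, z in rad. A call has 1 to 12 rows; each row is the pose to reach, as a shift and turn from the pose commanded when the call began; what a row does not reach only later rows make up. A row lasts 1/8 s, in which the tool goes at most 62.5 mm and 10.7 degrees, less where a joint would pass 70% of its speed; a pose out of reach is approached as far as the arm can. A call with a gripper value outside its range is refused whole. "jaw" is the finger opening in mm, from 0 to 85.4, set as the call begins (left out, the last holds). The fingers move at their own pace and stop on an object; "grip_force" is the grip in N (left out, the last holds). Time passes only in rows, so rows that repeat a pose let the fingers close. It gives the time, the measured TCP pose, the force and the opening at its end, in the units of the state.
- observe(): the state, without advancing time (a new reading comes with each control period).
- grab_frame(name): name is "side" or "top" or "wrist"; returns a dict with "frame" (480x640x3 uint8, red, green, blue), "fx", "fy", "cx", "cy" (pixels), "dist" ([k1, k2, p1, p2, k3] as OpenCV has them; the pictures are not rectified), "T" (4x4, takes a point from camera to world coordinates); the wrist camera has in their place "mount" (4x4, takes a point from camera to tool coordinates, whose origin is the TCP and whose axes are the flange's). Camera axes: x right, y down, z forward; pixel columns grow to the right and rows downward; lengths in m; the calibration is good to about 2 mm. A picture is of the moment at which its call begins: read the wrist's pose just before it. There is no depth.
- job_done(): hands the job in, once; it reports no verdict.
Trained networks look in the newest picture that a camera, given by its name, has taken for a name from the list of things; names that differ only in an ending like _2 or _b are one class to them, and where a whole thing is asked for, a point or a joint stands for the part that bears it (a point fixed in the world has none). Each returns a list of dicts, best first, with "score" (0 to 1); they miss things now and then, are a little off and sometimes report something else, mostly with a low value. They report only what shows in the picture. A call takes as long as a camera call. They do not tell look-alikes from the thing itself.
- outline_of(label, camera): "pixels" (480x640 bool, what is visible of it) and "pixel" ([column, row] in pixels, amid what is visible of it).
The state is a dict: "clock": time; "qpos": joint angles; "qd": joint speeds; "joint_efforts": joint torques, N m; "position": TCP position; "tool_rot": TCP orientation; "force": force on the tool from outside, world axes, zero at the start; "moment": the same for the moment, N m; "grip_width": finger opening in m.
Only numpy, scipy, OpenCV 4.12 (cv2) and the standard library are available. Lean on these libraries where they do the work, as an engineer would, in place of code of your own. Each camera call takes 0.05 s, during which the arm holds its last target.

## Working session

There is one attempt and no reset: what is moved stays moved. The work goes in short steps, Python scripts to look and compute and a tool call to move; the robot and the scene stay as the last step left them, time stands still between calls to the robot, and variables do not carry over. Pictures are saved under pics/ and viewed, and the job is handed in when it is done.

Besides the shell and the picture viewer there is one more tool, called after "Call:" in YAML: its name, and indented under it one key for each argument. move_arm: Moves the arm, as the interface text tells. Its arguments: {"type":"object","properties":{"motion":{"type":"array"},"jaw":{"type":"number"},"grip_force":{"type":"number"}},"required":["motion"]}

```bash
mkdir -p pics; python3 - <<'E'
from workcell import *
import cv2,numpy as np
s=observe();print({k:np.round(v,3).tolist() for k,v in s.items()})
for n in("side","top","wrist"):
    f=grab_frame(n);cv2.imwrite(f"pics/{n}0.png",f["frame"][:,:,::-1])
    print(n,f["fx"],f["fy"],f["cx"],f["cy"],f["dist"],np.round(f.get("T",f.get("mount")),4).tolist())
E
```

```text
{'clock': 0.0, 'qpos': [-1.391, 0.522, -0.036, 1.6, 0.021, 1.021, -0.113], 'qd': [-0.0, -0.0, 0.001, 0.0, 0.001, -0.002, -0.001], 'joint_efforts': [0.0, -92.712, 1.98, -36.993, 0.018, 0.008, 0.0], 'position': [0.154, 0.605, 0.256], 'tool_rot': [-3.141, 0.0, 2.892], 'force': [-0.009, -0.685, 0.129], 'moment': [-0.038, -0.029, -0.008], 'grip_width': 0.085}
side 435.76722167183414 435.76722167183414 323.34988834677665 237.95655910763077 [-0.01332157  0.          0.          0.          0.        ] [[-0.8594, -0.359, 0.364, 0.2596], [-0.5111, 0.6235, -0.5917, 0.3726], [-0.0145, -0.6946, -0.7193, 0.6276], [0.0, 0.0, 0.0, 1.0]]
top 511.1892728170289 511.1892728170289 314.2463056675881 251.12754970866476 [-0.07411438  0.          0.          0.          0.        ] [[0.0243, -0.9875, 0.156, 0.3487], [-0.9997, -0.0241, 0.0034, -0.0892], [0.0004, -0.1561, -0.9877, 1.1239], [0.0, 0.0, 0.0, 1.0]]
wrist 342.12047816794296 342.12047816794296 320.372129566843 239.8843127774717 [-0.06402639  0.          0.          0.          0.        ] [[-0.0002, -0.9523, -0.3051, 0.0783], [1.0, 0.0002, -0.0015, 0.0001], [0.0015, -0.3051, 0.9523, -0.1171], [0.0, 0.0, 0.0, 1.0]]
```

View pics/top0.png

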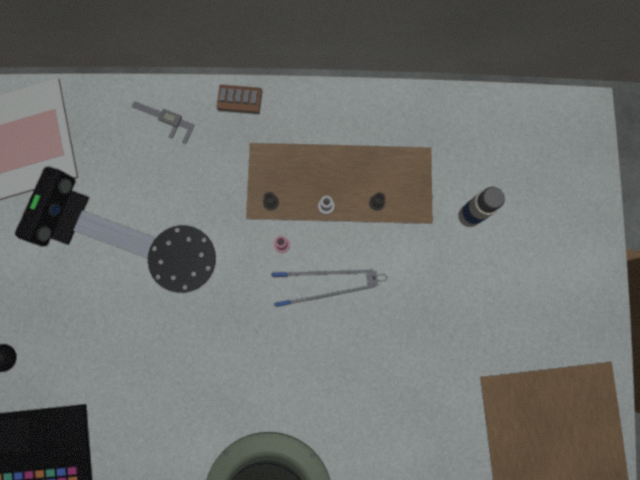

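View pics/side0.png

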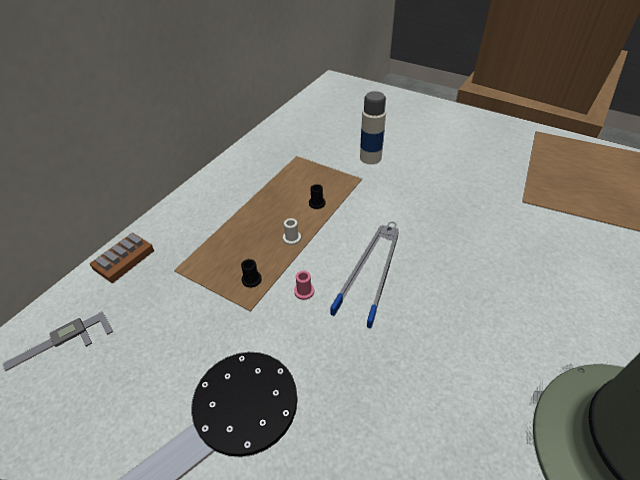

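View pics/wrist0.png

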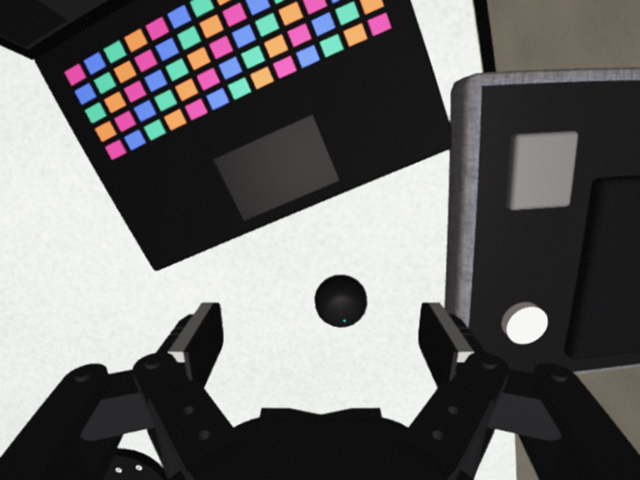

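```bash
cat > h.py <<'E'
import numpy as np,cv2
from workcell import *
from scipy.spatial.transform import Rotation as Ro
def pose():
    s=observe();T=np.eye(4);T[:3,:3]=Ro.from_euler('xyz',s['tool_rot']).as_matrix();T[:3,3]=s['position'];return T
def frame(n):
    P=pose() if n=='wrist' else None
    f=grab_frame(n)
    if n=='wrist': f['T']=P@np.array(f['mount'])
    f['K']=np.array([[f['fx'],0,f['cx']],[0,f['fy'],f['cy']],[0,0,1.]]);f['d']=np.array(f['dist'],float);f['T']=np.array(f['T']);return f
def w(f,px,z):
    px=np.atleast_2d(np.array(px,float));u=cv2.undistortPoints(px[:,None],f['K'],f['d'])[:,0]
    d=np.c_[u,np.ones(len(u))]@f['T'][:3,:3].T;o=f['T'][:3,3]
    return o+d*((z-o[2])/d[:,2])[:,None]
def proj(f,p):
    Ti=np.linalg.inv(f['T']);return cv2.projectPoints(np.atleast_2d(np.array(p,float)),cv2.Rodrigues(Ti[:3,:3])[0],Ti[:3,3],f['K'],f['d'])[0][:,0]
def save(f,n,crop=None,k=1,pts=None):
    im=f['frame'][:,:,::-1].copy()
    if pts is not None:
        for q in proj(f,pts): cv2.circle(im,tuple(int(round(v)) for v in q),2,(0,255,0),-1)
    if crop: im=im[crop[1]:crop[3],crop[0]:crop[2]]
    cv2.imwrite('pics/'+n,cv2.resize(im,None,fx=k,fy=k,interpolation=cv2.INTER_CUBIC))
E
python3 - <<'E'
from h import *
print(tips_ahead() if callable(tips_ahead) else tips_ahead)
for c in('top','side'):
    f=frame(c)
    save(f,c+'_c.png',(230,130,450,320) if c=='top' else (160,140,430,350),3.5 if c=='top' else 2.9)
    for n,z in(('tongs',.022),('bushing',.026),('bare_a',.026),('can',.08),('scanner',.025)):
        for r in outline_of(n,c)[:4]:
            m=r['pixels'];ys,xs=np.nonzero(m)
            print(c,n,round(r['score'],2),np.round(r['pixel']),(xs.min(),xs.max(),ys.min(),ys.max()),m.sum(),np.round(w(f,[xs.mean(),ys.mean()],z),3))
E
```

```text
0.025
top tongs 0.76 [335. 275.] (np.int64(272), np.int64(387), np.int64(270), np.int64(306)) 1036 [[ 0.453 -0.126  0.022]]
top bushing 0.63 [328. 204.] (np.int64(319), np.int64(333), np.int64(196), np.int64(213)) 221 [[ 0.626 -0.109  0.026]]
top bushing 0.52 [280. 244.] (np.int64(274), np.int64(289), np.int64(236), np.int64(253)) 230 [[ 0.535 -0.014  0.026]]
top bare_a 0.63 [377. 198.] (np.int64(369), np.int64(385), np.int64(192), np.int64(210)) 236 [[ 0.637 -0.223  0.026]]
top can 0.8 [480. 207.] (np.int64(458), np.int64(504), np.int64(186), np.int64(227)) 1162 [[ 0.618 -0.437  0.08 ]]
top can 0.61 [332. 275.] (np.int64(272), np.int64(379), np.int64(269), np.int64(306)) 1067 [[ 0.449 -0.122  0.08 ]]
top can 0.28 [116. 234.] (np.int64(15), np.int64(215), np.int64(167), np.int64(292)) 8916 [[0.54  0.333 0.08 ]]
top scanner 0.88 [113. 231.] (np.int64(15), np.int64(215), np.int64(166), np.int64(292)) 9186 [[0.551 0.357 0.025]]
side tongs 0.87 [384. 274.] (np.int64(329), np.int64(398), np.int64(221), np.int64(327)) 1344 [[ 0.453 -0.097  0.022]]
side bushing 0.75 [292. 233.] (np.int64(283), np.int64(300), np.int64(218), np.int64(244)) 383 [[ 0.627 -0.106  0.026]]
side bushing 0.61 [303. 284.] (np.int64(294), np.int64(313), np.int64(270), np.int64(299)) 463 [[ 0.536 -0.007  0.026]]
side bushing 0.38 [374. 125.] (np.int64(360), np.int64(385), np.int64(92), np.int64(163)) 1537 [[ 0.655 -0.52   0.026]]
side bare_a 0.79 [319. 196.] (np.int64(308), np.int64(325), np.int64(184), np.int64(208)) 332 [[ 0.638 -0.219  0.026]]
side bare_a 0.68 [371. 126.] (np.int64(360), np.int64(385), np.int64(91), np.int64(163)) 1544 [[ 0.655 -0.519  0.026]]
side bare_a 0.62 [251. 275.] (np.int64(241), np.int64(261), np.int64(259), np.int64(286)) 442 [[0.633 0.018 0.026]]
side scanner 0.61 [235. 417.] (np.int64(119), np.int64(296), np.int64(352), np.int64(479)) 11142 [[0.504 0.237 0.025]]
```

View pics/top_c.png

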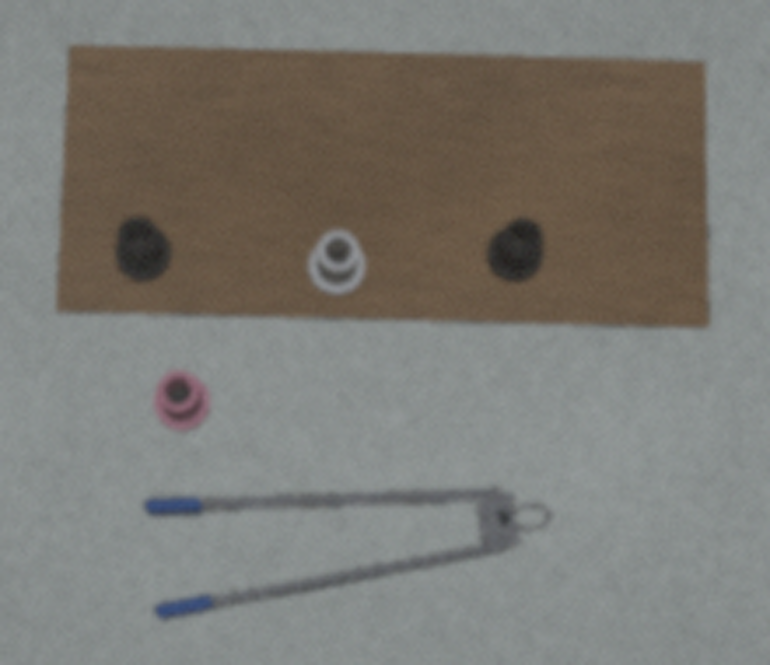

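View pics/side_c.png

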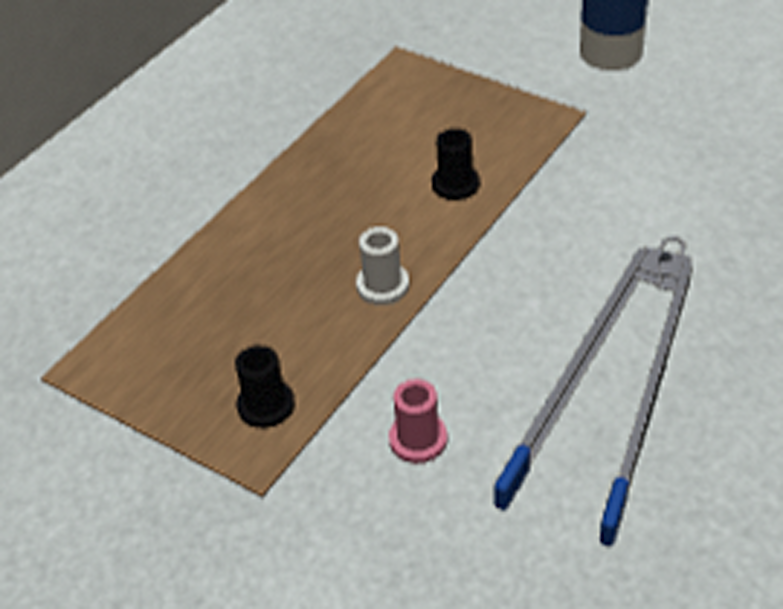

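```bash
python3 - <<'E'
from h import *
ft=frame('top');fs=frame('side')
def two(n,a,b,z):
    A=w(ft,a,z)[0];B=w(fs,b,z)[0];print(n,np.round(A*1e3,1),np.round(B*1e3,1));return (A+B)/2
two('tipR',[272,274.6],[332,312],.011)
two('tipL',[274.9,304.9],[369.5,326.],.011)
two('pivot',[374.3,278],[389.3,228.3],.020)
two('loop',[387.1,277.4],[392,223.5],.011)
two('bushtop',[326.6,200],[290.7,222.5],.048)
two('bushbase',[326.3,206.5],[291.7,237],.010)
def seg(f,lo):
    im=f['frame'].astype(int);return im
# turntable circle by colour
for f,n,c in((ft,'top',(182,258)),(fs,'side',(245,403))):
    m=(f['frame'].max(2)<60).astype(np.uint8)
    k,l,st,ce=cv2.connectedComponentsWithStats(m)
    i=l[c[1],c[0]]
    for dx in range(-9,10,3): i=i or l[c[1]+dx,c[0]]
    cn=max(cv2.findContours((l==i).astype(np.uint8),0,1)[0],key=len)
    P=w(f,cn[:,0].astype(float),.025)[:,:2].astype(np.float32)
    print(n,cv2.fitEllipse(P*1000),st[i])
# scanner head direction: cap
print(w(ft,[[45,205],[55,207]],.1), w(ft,[150,245],.01),w(ft,[80,220],.01))
# tongs model fit check
im=ft
E
```

```text
tipR [470.2   5.9  11. ] [470.    7.6  11. ]
tipL [404.3  -2.8  11. ] [4.03e+02 4.00e-01 1.10e+01]
pivot [ 467.2 -217.1   20. ] [ 467.7 -215.1   20. ]
loop [ 470.1 -246.3   11. ] [ 471.9 -239.1   11. ]
bushtop [ 631.4 -109.5   48. ] [ 628.2 -108.4   48. ]
bushbase [ 626.4 -109.8   10. ] [ 627.7 -106.5   10. ]
top ((498.44195556640625, 204.261962890625), (137.206787109375, 145.28529357910156), 149.9365997314453) [ 148  226   67   66 3036]
side ((498.25830078125, 207.58509826660156), (146.27857971191406, 150.27886962890625), 59.01040267944336) [ 192  352  105  105 8103]
[[0.5948471  0.48307117 0.1       ]
 [0.59090831 0.46062921 0.1       ]] [[0.52953915 0.28073693 0.01      ]] [[0.58305967 0.44671026 0.01      ]]
```

Call:
move_arm:
  motion:
    - [[40,-43,-8],[0,0,-0.1]]
    - [[81,-87,-18],[0,0,-0.2]]
    - [[122,-131,-28],[0,0,-0.3]]
    - [[163,-175,-38],[0,0,-0.4]]
    - [[203,-218,-48],[0,0,-0.5]]
    - [[244,-262,-58],[0,0,-0.6]]
    - [[285,-306,-68],[0,0,-0.7]]
    - [[288,-368,-68],[0,0,-0.8]]
    - [[290,-430,-68],[0,0,-0.9]]
    - [[293,-492,-68],[0,0,-1.0]]
    - [[295,-554,-68],[0,0,-1.1]]
    - [[297,-616,-68],[0,0,-1.18]]
  jaw: 75

```text
clock: 2.35
position: [0.4515, -0.0122, 0.1886]
tool_rot: [3.141, -0.0, 1.709]
force: [1.1, 0.9, -0.5]
grip_width: 0.0751
```

Call:
move_arm:
  motion:
    - [[0,-60,0],[0,0,0]]
    - [[0,-92,0],[0,0,0]]
    - [[0,-92,-10],[0,0,0]]
    - [[0,-92,-10],[0,0,0]]

```text
clock: 2.85
position: [0.4512, -0.1017, 0.1777]
tool_rot: [-3.14, -0.001, 1.712]
force: [0.0, -0.5, 0.5]
grip_width: 0.0751
```

```bash
python3 - <<'E'
from h import *
s=observe();print(s['clock'],s['position'],s['tool_rot'],s['qpos'])
f=frame('wrist');ax=np.array([-.138,.990,0]);n=np.array([-.990,-.138,0]);g=np.array([.4516,-.102,.022])
pts=[g,g+n*.028,g-n*.028,g+.09*ax,g+.09*ax+n*.036,g+.09*ax-n*.036,g+.108*ax,g-.115*ax]
save(f,'w1.png',pts=pts);print(tips_ahead)
E
```

```text
2.85 [ 0.4512455  -0.10170471  0.17766188] [-3.14041698e+00 -5.24275107e-04  1.71216039e+00] [-0.1800847   0.40796919  0.34977651  2.10315057 -0.22213546  0.66607021
  0.46031224]
0.025
```

View pics/w1.png

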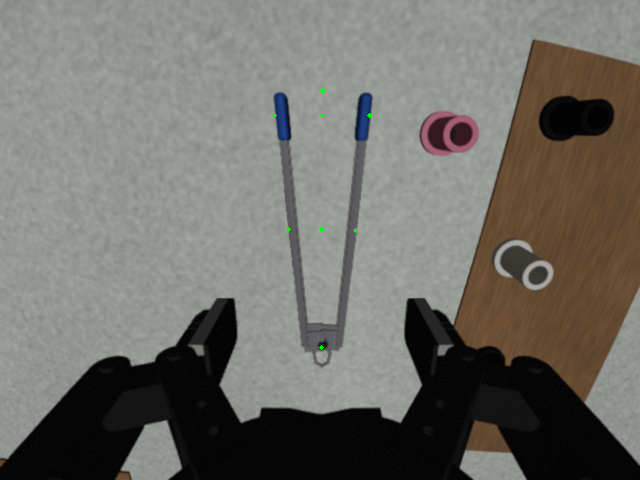

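```bash
python3 - <<'E'
from h import *
f=frame('wrist');T=pose()
for z in(.005,.01,.015,.02,.025):
    P=[(T@np.array([x,s*.0375,z,1]))[:3] for x in(-.011,.011) for s in(-1,1)]
    print(z,np.round(proj(f,P)).tolist())
save(f,'w1c.png',(170,270,470,400),2.6)
E
```

```text
0.005 [[233.0, 352.0], [410.0, 352.0], [228.0, 306.0], [415.0, 306.0]]
0.01 [[236.0, 345.0], [407.0, 345.0], [231.0, 300.0], [412.0, 300.0]]
0.015 [[238.0, 339.0], [404.0, 339.0], [234.0, 295.0], [409.0, 295.0]]
0.02 [[241.0, 333.0], [402.0, 333.0], [237.0, 290.0], [406.0, 290.0]]
0.025 [[243.0, 327.0], [400.0, 327.0], [239.0, 285.0], [403.0, 285.0]]
```

View pics/w1c.png

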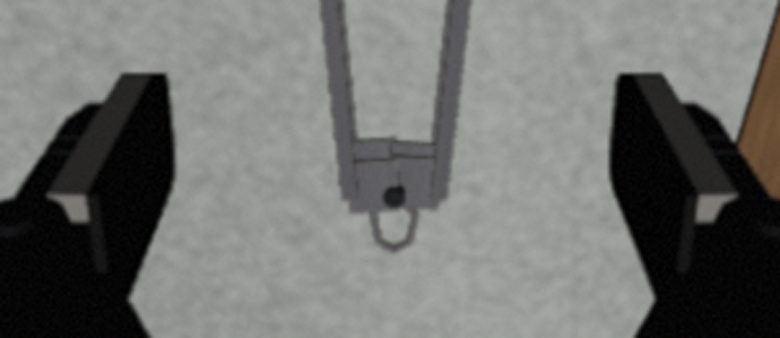

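Call:
move_arm:
  motion:
    - [[0,0,-50],[0,0,0]]
    - [[0,0,-100],[0,0,0]]
    - [[0,0,-140],[0,0,0]]
    - [[0,0,-153],[0,0,0]]
    - [[0,0,-153],[0,0,0]]

```text
clock: 3.58
position: [0.4516, -0.1021, 0.0255]
tool_rot: [-3.141, -0.0, 1.712]
force: [0.2, -0.2, 1.3]
grip_width: 0.0753
```

Call:
move_arm:
  motion:
    - [[0,0,0],[0,0,0]]
    - [[0,0,0],[0,0,0]]
    - [[0,0,0],[0,0,0]]
    - [[0,0,0],[0,0,0]]
    - [[0,0,0],[0,0,0]]
  jaw: 52
  grip_force: 20

```text
clock: 4.2
position: [0.4526, -0.1024, 0.0269]
tool_rot: [3.139, 0.001, 1.712]
force: [0.6, -0.3, 8.6]
grip_width: 0.0522
```

```bash
python3 - <<'E'
from h import *
s=observe();print(s['clock'],s['position'],s['tool_rot'],s['grip_width'],s['force'],tips_ahead)
f=frame('wrist');save(f,'w2.png')
E
```

```text
4.2 [ 0.45260244 -0.10237341  0.0268654 ] [3.13888284e+00 5.85765518e-04 1.71192752e+00] 0.05217644139599347 [ 0.64286138 -0.32593356  8.61976295] 0.025
```

View pics/w2.png

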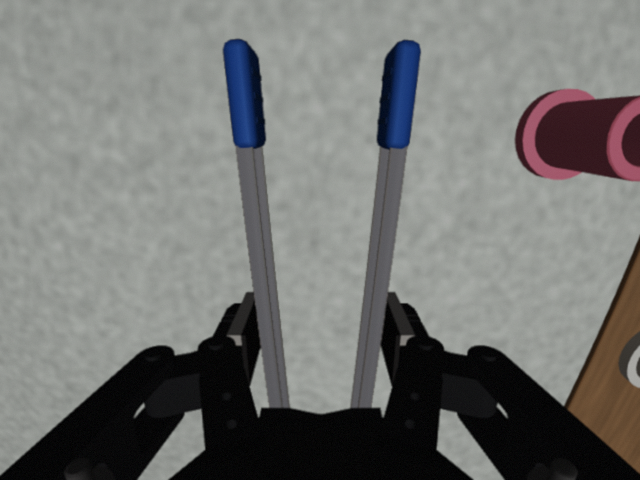

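Call:
move_arm:
  motion:
    - [[0,0,15],[0,0,0]]
    - [[0,0,40],[0,0,0]]
    - [[0,0,70],[0,0,0]]
    - [[0,0,100],[0,0,0]]
    - [[0,0,110],[0,0,0]]
    - [[0,0,110],[0,0,-0.08]]
    - [[0,0,110],[0,0,-0.2]]

```text
clock: 5.12
position: [0.4514, -0.1023, 0.1358]
tool_rot: [3.141, -0.0, 1.509]
force: [-0.5, 0.1, -1.8]
grip_width: 0.0519
```

```bash
python3 - <<'E'
from h import *
s=observe();print(s['clock'],s['position'],s['tool_rot'],s['grip_width'],s['force'],s['moment'])
f=frame('wrist');save(f,'w3.png')
f=frame('side');save(f,'s3.png')
E
```

```text
5.125 [ 0.45144072 -0.10225326  0.13578581] [ 3.14106755e+00 -4.35615689e-04  1.50853702e+00] 0.05192966613438726 [-0.48004549  0.05597585 -1.76546048] [0.03721396 0.04312281 0.01462425]
```

View pics/w3.png

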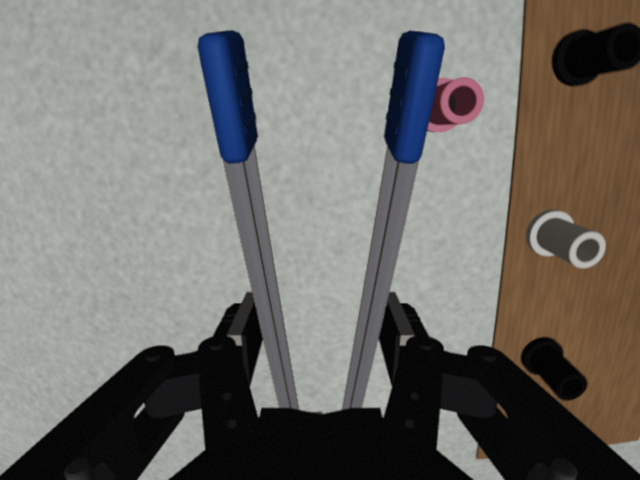

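View pics/s3.png

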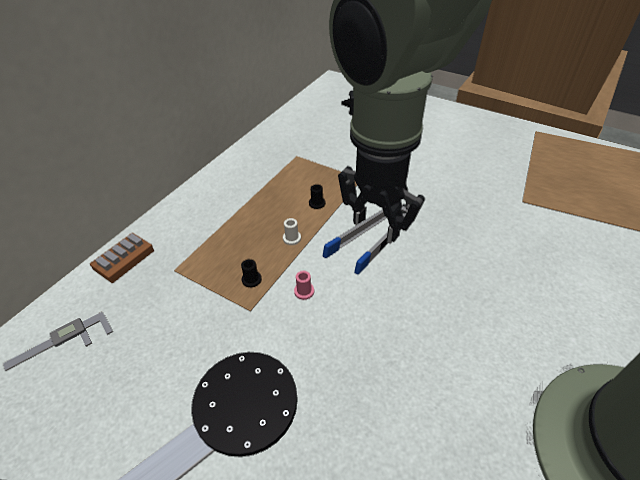

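```bash
python3 - <<'E'
from h import *
T=pose();fs=frame('side');fw=frame('wrist')
import itertools
for deg in(0,5,10,15):
    a=np.radians(deg);P=[]
    for y in(-.032,.032):
        g=np.array([0,0,.014]) # top side? mid height
        for h in(-.011,.011):
            p=g+np.array([.108*np.cos(a)+(-h)*0,y,-.108*np.sin(a)+h]);P.append((T@np.r_[p,1])[:3])
    print(deg,np.round(proj(fs,P)).tolist(),np.round(proj(fw,P)).tolist())
save(fs,'s4.png',(300,180,440,290),5);save(fw,'w4.png')
E
```

```text
0 [[358.0, 277.0], [358.0, 286.0], [322.0, 259.0], [322.0, 268.0]] [[221.0, 34.0], [237.0, 49.0], [423.0, 35.0], [407.0, 50.0]]
5 [[359.0, 273.0], [358.0, 282.0], [322.0, 254.0], [322.0, 264.0]] [[213.0, 27.0], [231.0, 45.0], [432.0, 28.0], [413.0, 45.0]]
10 [[359.0, 268.0], [359.0, 278.0], [322.0, 250.0], [323.0, 259.0]] [[202.0, 22.0], [224.0, 42.0], [443.0, 23.0], [420.0, 43.0]]
15 [[360.0, 263.0], [360.0, 273.0], [323.0, 244.0], [323.0, 254.0]] [[191.0, 20.0], [217.0, 42.0], [455.0, 21.0], [428.0, 43.0]]
```

View pics/s4.png

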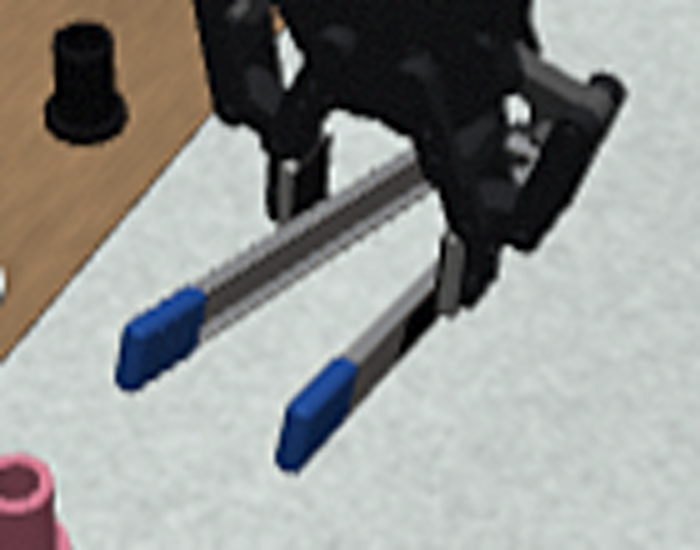

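View pics/w4.png

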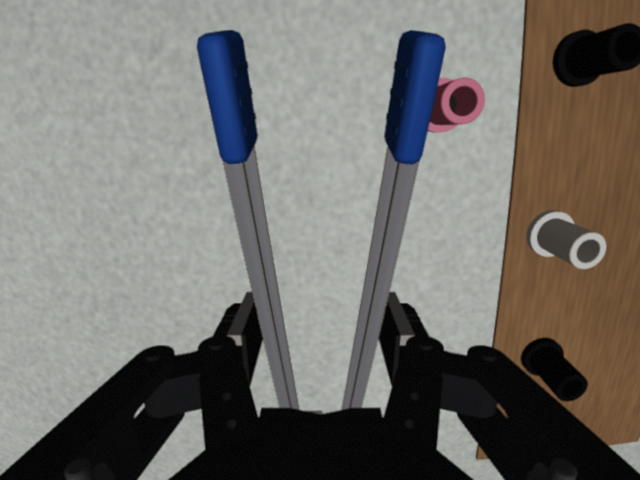

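Call:
move_arm:
  motion:
    - [[0,0,-40],[0,0,0.1]]
    - [[0,0,-75],[0,0,0.2]]
    - [[0,0,-95],[0,0,0.2]]
    - [[0,0,-105],[0,0,0.2]]
    - [[0,0,-110],[0,0,0.2]]
    - [[0,0,-110],[0,0,0.2]]

```text
clock: 6.08
position: [0.4517, -0.1025, 0.0256]
tool_rot: [3.141, 0.0, 1.712]
force: [0.1, -0.1, -1.3]
grip_width: 0.0517
```

Call:
move_arm:
  motion:
    - [[0,0,0],[0,0,0]]
    - [[0,0,0],[0,0,0]]
    - [[0,0,0],[0,0,0]]
    - [[2,-12,0],[0,0,0]]
    - [[2,-12,0],[0,0,0]]
  jaw: 72

```text
clock: 6.7
position: [0.4537, -0.1157, 0.0253]
tool_rot: [3.141, 0.001, 1.71]
force: [-0.5, -0.5, 0.0]
grip_width: 0.0723
```

```bash
python3 - <<'E'
from h import *
s=observe();print(s['clock'],s['position'],s['tool_rot'],s['grip_width'],s['force'],s['moment'])
f=frame('wrist');save(f,'w5.png')
E
```

```text
6.7 [ 0.45368439 -0.11568468  0.02534969] [3.14131817e+00 6.33181686e-04 1.71028265e+00] 0.07232344458015512 [-0.49922593 -0.50501968  0.02105871] [-0.05911816 -0.00897354 -0.00147395]
```

View pics/w5.png

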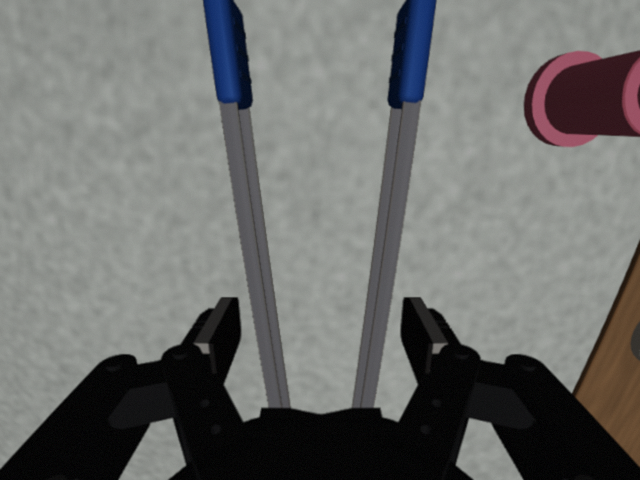

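```bash
python3 - <<'E'
from h import *
f=frame('wrist');T=pose()
for px in([[221,103],[240,106]],[[420,101],[402,104]]):
    for p,z in zip(px,(.022,.0)):
        q=w(f,p,z)[0];print(np.round((np.linalg.inv(T)@np.r_[q,1])[:3]*1e3,1),np.round(q*1e3,1))
f=frame('side');save(f,'s5.png',(300,180,440,290),5)
E
```

```text
[ 86.9 -33.2   3.3] [408.5 -33.3  22. ]
[ 87.4 -31.8  25.3] [409.8 -32.7   0. ]
[87.5 32.9  3.3] [473.8 -23.5  22. ]
[88.1 31.9 25.3] [472.7 -23.1  -0. ]
```

View pics/s5.png

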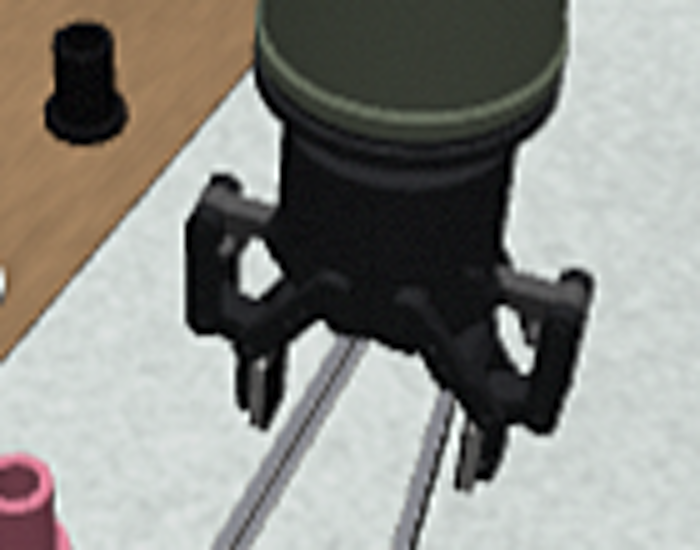

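Call:
move_arm:
  motion:
    - [[0,2,0],[0,0,0]]
    - [[0,2,0],[0,0,0]]
    - [[0,2,0],[0,0,0]]
    - [[0,2,0],[0,0,0]]
    - [[0,2,0],[0,0,0]]
    - [[0,2,5],[0,0,0]]
    - [[0,2,20],[0,0,0]]
    - [[0,2,45],[0,0,0]]
    - [[0,2,70],[0,0,0]]
    - [[0,2,95],[0,0,0]]
    - [[0,2,105],[0,0,0]]
    - [[0,2,105],[0,0,0]]
  jaw: 49

```text
clock: 8.35
position: [0.4538, -0.1123, 0.1308]
tool_rot: [3.14, 0.0, 1.712]
force: [-0.2, -0.1, -1.3]
grip_width: 0.0493
```

```bash
python3 - <<'E'
from h import *
s=observe();print(s['clock'],s['position'],s['tool_rot'],s['grip_width'],s['force'],s['moment'])
f=frame('wrist');save(f,'w6.png')
f=frame('side');save(f,'s6.png',(300,180,440,290),5)
E
```

```text
8.35 [ 0.45375407 -0.11226754  0.13078394] [3.14046274e+00 1.27117940e-04 1.71205830e+00] 0.04925041155780673 [-0.19751212 -0.0797826  -1.33721115] [ 0.06772437  0.03497778 -0.00396776]
```

View pics/w6.png

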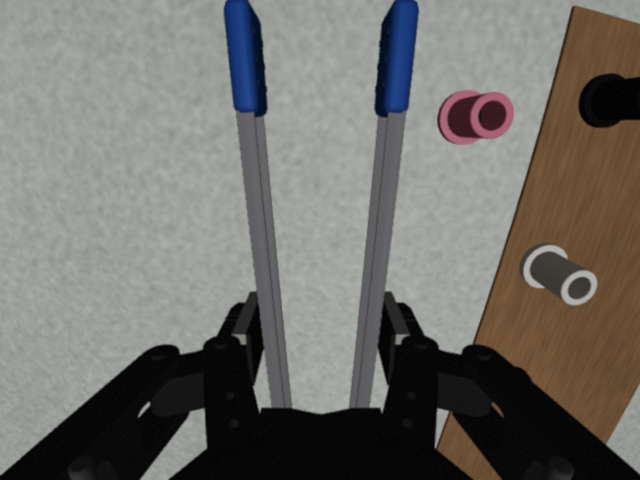

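View pics/s6.png

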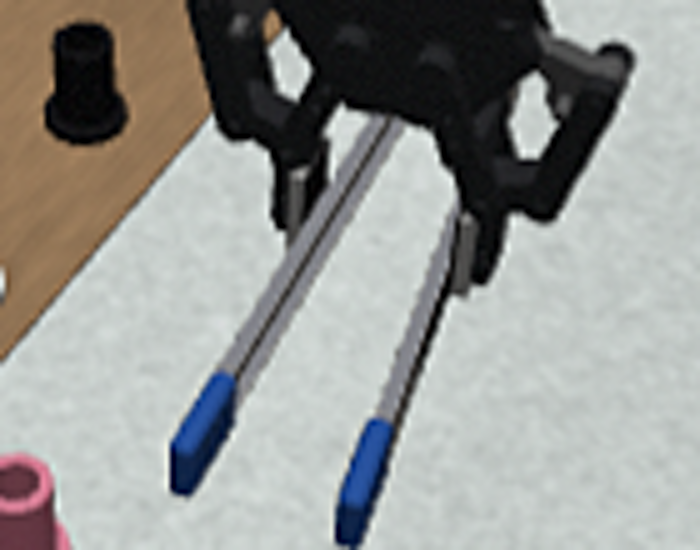

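Call:
move_arm:
  motion:
    - [[6,0,0],[0,0,-0.08]]
    - [[12,0,0],[0,0,-0.22]]
    - [[18,0,0],[0,0,-0.38]]
    - [[25,0,0],[0,0,-0.54]]
    - [[32,0,0],[0,0,-0.7]]
    - [[39,1,0],[0,0,-0.86]]
    - [[46,2,0],[0,0,-1.02]]
    - [[53,2,0],[0,0,-1.18]]
    - [[60,3,0],[0,0,-1.34]]
    - [[66,3,0],[0,0,-1.5]]
    - [[70,3,0],[0,0,-1.65]]
    - [[71,3,0],[0,0,-1.712]]

```text
clock: 9.95
position: [0.5242, -0.1094, 0.1291]
tool_rot: [3.141, 0.002, -0.004]
force: [0.0, 1.1, -1.5]
grip_width: 0.0489
```

Call:
move_arm:
  motion:
    - [[0,0,0],[0,0,0]]
    - [[0,0,0],[0,0,0]]

```text
clock: 10.2
position: [0.5242, -0.1095, 0.1298]
tool_rot: [3.141, 0.001, 0.001]
force: [-0.2, -0.5, -0.9]
grip_width: 0.0489
```

```bash
python3 - <<'E'
from h import *
s=observe();print(s['clock'],s['position'],s['tool_rot'],s['qpos'],s['grip_width'],s['force'])
B=np.array([.6285,-.1085,0])
pts=[B+[0,0,.048],B+[0,0,.010],B+[0,0,.01]+[0,.018,0],B+[0,0,.01]+[0,-.018,0]]
for n in('wrist','side','top'):
    f=frame(n);save(f,n+'7.png',None if n=='wrist' else ((220,130,480,325) if n=='side' else (250,130,420,260)),1 if n=='wrist' else 3 if n=='side' else 4,pts=pts)
E
```

```text
10.2 [ 0.52421461 -0.10950577  0.12983191] [3.14144240e+00 8.41526922e-04 1.16368095e-03] [-0.44141712  0.72166048  0.78854283  1.96802594 -0.74005654  0.76772373
 -0.78234592] 0.048897964667827594 [-0.15192172 -0.51238972 -0.87279535]
```

View pics/wrist7.png

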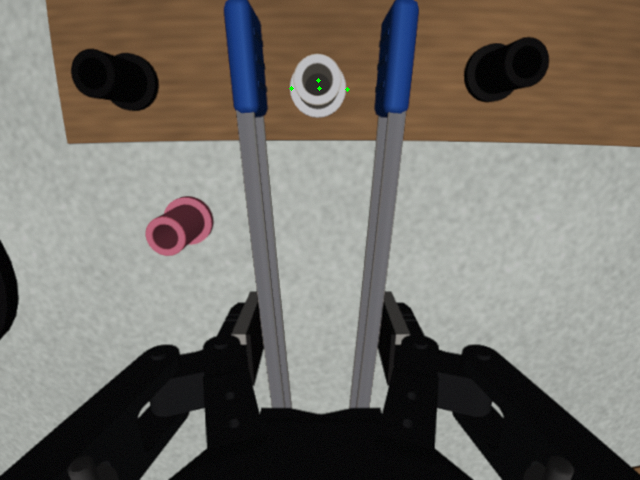

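View pics/side7.png

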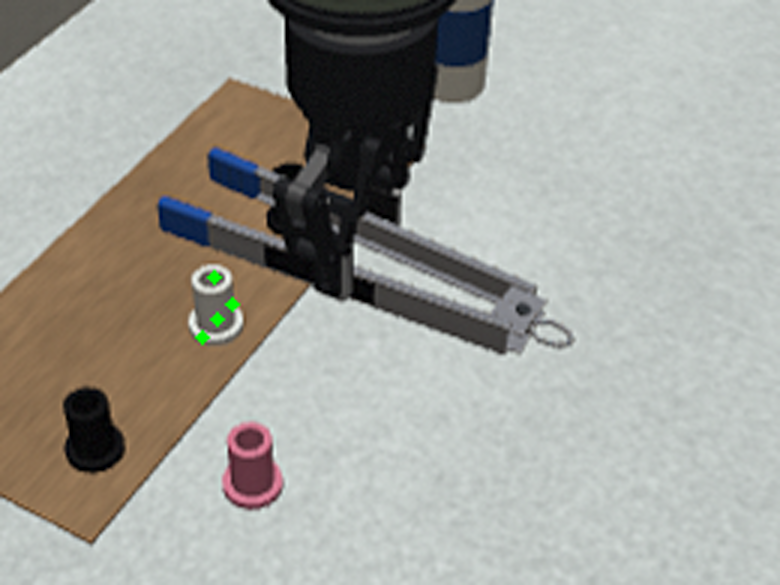

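View pics/top7.png

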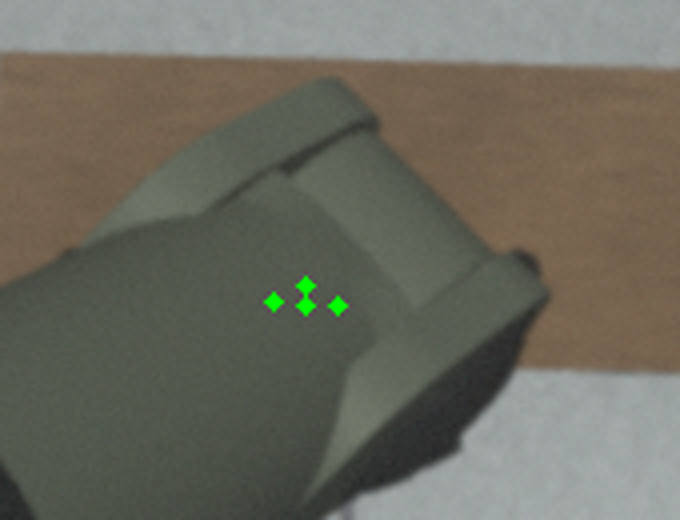

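```bash
python3 - <<'E'
from h import *
fs=frame('side');fw=frame('wrist')
x,y,z=pose()[:3,3]
for h in(.0103,.0143,.0183):
    P=[[x+.121,y+s*.030,z-h+d] for s in(1,-1) for d in(.011,-.011)]
    print(h,np.round(proj(fs,P)).tolist(),np.round(proj(fw,P)).tolist())
    P=[[x+.085,y+s*.030,z-h+d] for s in(1,-1) for d in(.011,-.011)]
    print('   rear',np.round(proj(fs,P)).tolist(),np.round(proj(fw,P)).tolist())
save(fs,'s7c.png',(260,170,340,230),9)
print(w(fw,[[319,117]],.010),w(fw,[[318,82]],.048),w(fs,[[290.7,222.7]],.048))
E
```

```text
0.0103 [[270.0, 195.0], [271.0, 204.0], [289.0, 177.0], [290.0, 186.0]] [[220.0, -16.0], [237.0, 8.0], [421.0, -16.0], [404.0, 8.0]]
   rear [[287.0, 202.0], [288.0, 211.0], [306.0, 183.0], [306.0, 192.0]] [[227.0, 109.0], [242.0, 112.0], [414.0, 109.0], [399.0, 112.0]]
0.0143 [[270.0, 197.0], [272.0, 206.0], [289.0, 178.0], [290.0, 188.0]] [[224.0, -11.0], [239.0, 12.0], [417.0, -11.0], [401.0, 12.0]]
   rear [[287.0, 203.0], [288.0, 213.0], [306.0, 184.0], [306.0, 194.0]] [[230.0, 109.0], [244.0, 113.0], [410.0, 109.0], [396.0, 113.0]]
0.0183 [[271.0, 198.0], [272.0, 208.0], [290.0, 180.0], [290.0, 189.0]] [[227.0, -6.0], [242.0, 15.0], [414.0, -6.0], [399.0, 15.0]]
   rear [[288.0, 205.0], [288.0, 214.0], [306.0, 186.0], [306.0, 195.0]] [[233.0, 110.0], [246.0, 113.0], [407.0, 110.0], [394.0, 113.0]]
[[ 0.61123681 -0.10872188  0.01      ]] [[ 0.62794568 -0.10829447  0.048     ]] [[ 0.62793886 -0.10792878  0.048     ]]
```

View pics/s7c.png

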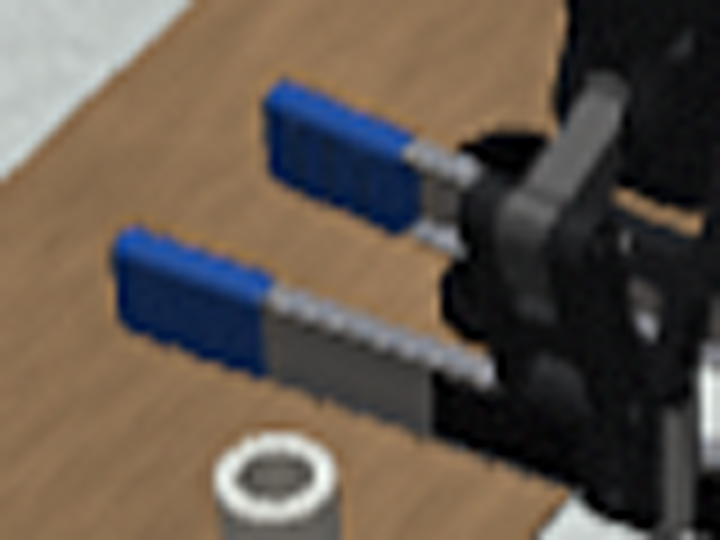

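Call:
move_arm:
  motion:
    - [[2,1,-20],[0,0,0]]
    - [[2,1,-45],[0,0,0]]
    - [[2,1,-65],[0,0,0]]
    - [[2,1,-78],[0,0,0]]
    - [[2,1,-84],[0,0,0]]
    - [[2,1,-84],[0,0,0]]

```text
clock: 11.2
position: [0.5266, -0.1086, 0.0463]
tool_rot: [3.142, 0.0, -0.0]
force: [0.7, -1.0, -1.6]
grip_width: 0.0494
```

```bash
python3 - <<'E'
from h import *
s=observe();print(s['clock'],s['position'],s['tool_rot'],s['grip_width'],s['force'])
for n in('wrist','side'):
    f=frame(n);save(f,n+'8.png',None if n=='wrist' else (240,180,360,270),1 if n=='wrist' else 6)
E
```

```text
11.2 [ 0.52656212 -0.1085597   0.04625614] [ 3.14156698e+00  1.80866025e-05 -4.46748392e-04] 0.04942457998756541 [ 0.67199092 -1.04421563 -1.56070167]
```

View pics/wrist8.png

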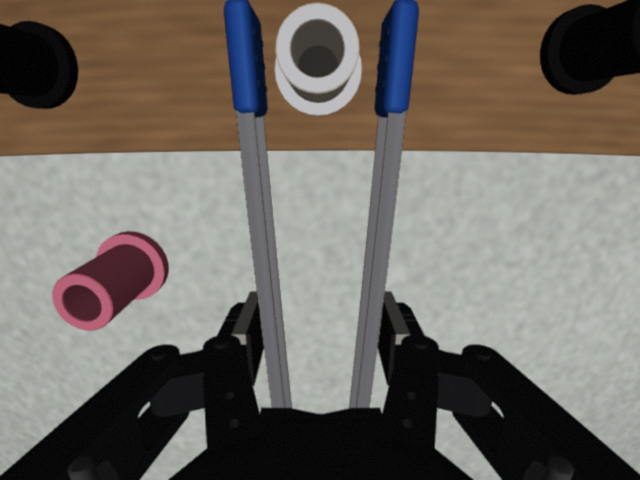

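View pics/side8.png

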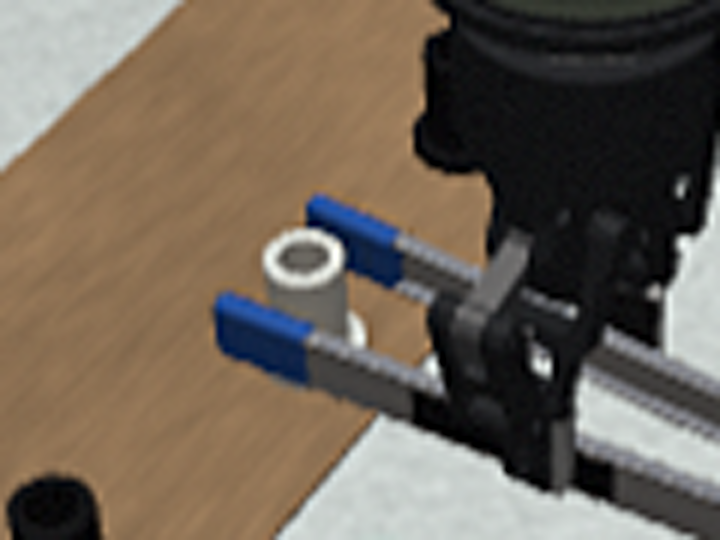

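Call:
move_arm:
  motion:
    - [[0,0,0],[0,0,0]]
    - [[0,0,0],[0,0,0]]
    - [[0,0,0],[0,0,0]]
  jaw: 41

```text
clock: 11.68
position: [0.5266, -0.1083, 0.0464]
tool_rot: [-3.141, -0.0, -0.0]
force: [-0.5, 0.1, -0.9]
grip_width: 0.041
```

Call:
move_arm:
  motion:
    - [[0,0,0],[0,0,0]]
    - [[0,0,0],[0,0,0]]
    - [[0,0,0],[0,0,0]]
    - [[0,0,0],[0,0,0]]
    - [[0,0,0],[0,0,0]]
  jaw: 20
  grip_force: 30

```text
clock: 12.3
position: [0.5266, -0.1084, 0.0463]
tool_rot: [-3.142, -0.0, -0.0]
force: [1.1, 0.4, -0.3]
grip_width: 0.0393
```

```bash
python3 - <<'E'
from h import *
s=observe();print(s['clock'],s['position'],s['tool_rot'],s['grip_width'],s['force'])
for n in('wrist','side'):
    f=frame(n);save(f,n+'9.png',None if n=='wrist' else (240,180,360,270),1 if n=='wrist' else 6)
E
```

```text
12.3 [ 0.52658062 -0.10842648  0.04630852] [-3.14157695e+00 -1.11919792e-04 -2.31439280e-04] 0.039277644914861985 [ 1.13922198  0.42276739 -0.29316998]
```

View pics/wrist9.png

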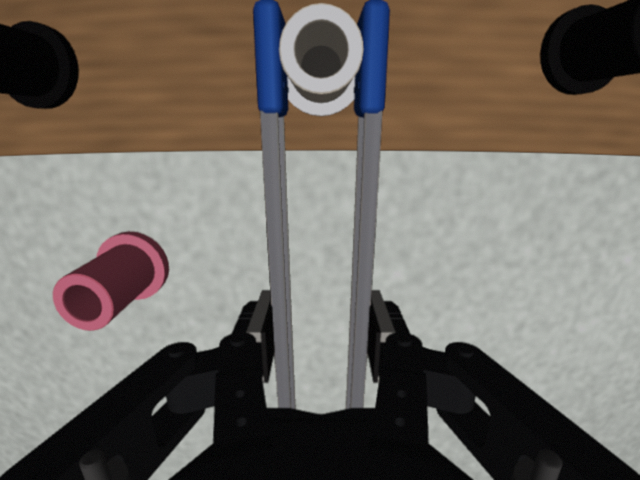

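View pics/side9.png

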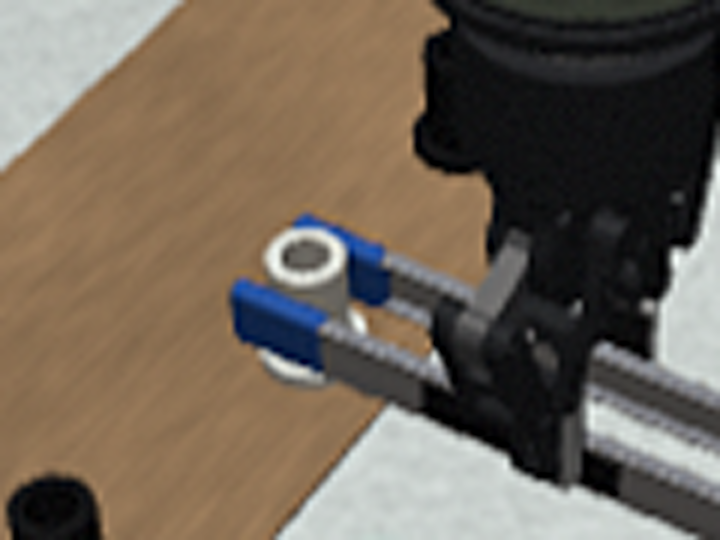

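Call:
move_arm:
  motion:
    - [[0,0,3],[0,0,0]]
    - [[0,0,10],[0,0,0]]
    - [[0,0,22],[0,0,0]]
    - [[0,0,38],[0,0,0]]
    - [[0,0,56],[0,0,0]]
    - [[0,0,76],[0,0,0]]
    - [[0,0,96],[0,0,0]]
    - [[0,0,111],[0,0,0]]
    - [[0,0,119],[0,0,0]]
    - [[0,0,120],[0,0,0]]

```text
clock: 13.65
position: [0.5266, -0.1083, 0.1666]
tool_rot: [-3.141, -0.0, -0.0]
force: [-0.9, 0.2, -2.2]
grip_width: 0.0388
```

```bash
python3 - <<'E'
from h import *
s=observe();print(s['clock'],s['position'],s['tool_rot'],s['qpos'],s['grip_width'],s['force'])
for n in('wrist','side'):
    f=frame(n);save(f,n+'10.png',None if n=='wrist' else (220,130,380,250),1 if n=='wrist' else 5)
E
```

```text
13.65 [ 0.52659318 -0.10831999  0.16655544] [-3.14149870e+00 -2.87765681e-04 -4.75013923e-05] [-0.48288546  0.67732497  0.84882094  1.94201161 -0.68517702  0.8382758
 -0.82925114] 0.03876628388025569 [-0.88883668  0.23062366 -2.22132683]
```

View pics/wrist10.png

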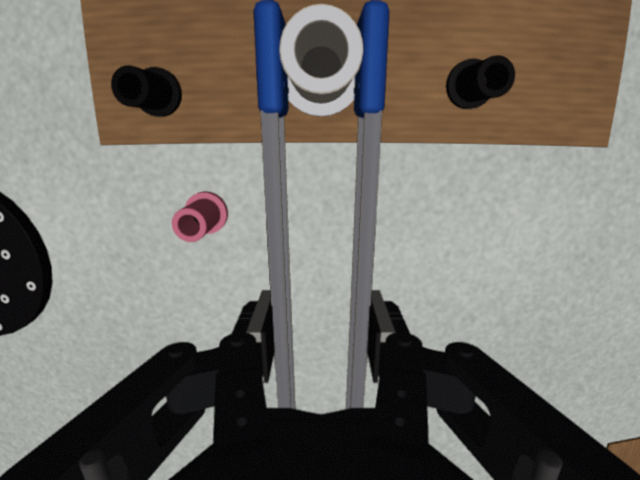

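View pics/side10.png

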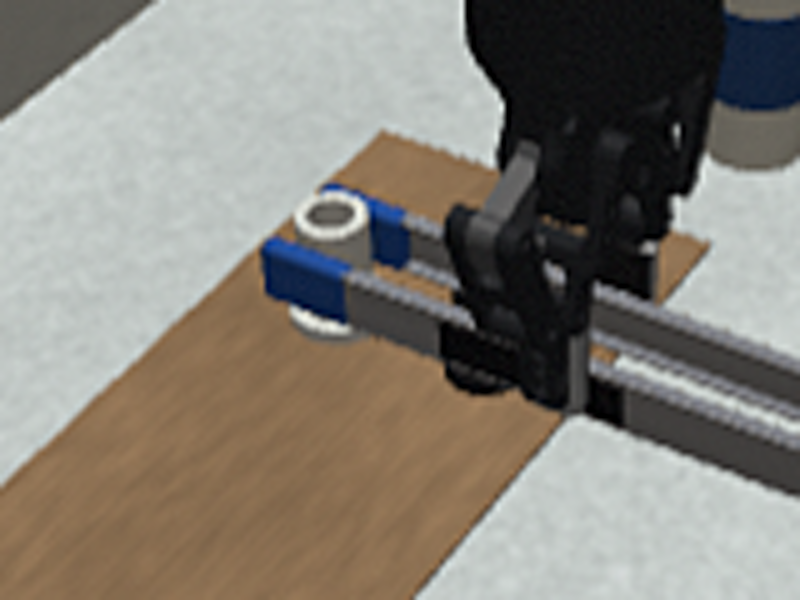

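Call:
move_arm:
  motion:
    - [[-3,6,0],[0,0,0.01]]
    - [[-9,21,0],[0,0,0.04]]
    - [[-20,45,0],[0,0,0.08]]
    - [[-34,77,0],[0,0,0.14]]
    - [[-49,111,0],[0,0,0.21]]
    - [[-64,145,0],[0,0,0.28]]
    - [[-79,179,0],[0,0,0.34]]
    - [[-92,210,0],[0,0,0.4]]
    - [[-104,236,0],[0,0,0.45]]
    - [[-112,254,0],[0,0,0.48]]
    - [[-116,264,0],[0,0,0.5]]
    - [[-117,266,0],[0,0,0.5]]

```text
clock: 15.25
position: [0.4091, 0.1581, 0.1662]
tool_rot: [-3.141, 0.0, 0.501]
force: [0.6, -0.2, -2.1]
grip_width: 0.039
```

Call:
move_arm:
  motion:
    - [[0,0,0],[0,0,0]]
    - [[0,0,0],[0,0,0]]

```text
clock: 15.5
position: [0.4097, 0.157, 0.1663]
tool_rot: [3.141, -0.0, 0.499]
force: [-0.1, -0.2, -1.9]
grip_width: 0.039
```

```bash
python3 - <<'E'
from h import *
s=observe();print(s['clock'],s['position'],s['tool_rot'],s['qpos'],s['grip_width'],s['force'])
for n in('wrist','side','top'):
    f=frame(n)
    if n=='side': print(np.round(proj(f,[[.4983,.206,z] for z in(.145,.123,.129,.167)]),1).tolist())
    save(f,n+'11.png',None if n!='side' else (140,200,380,380),1 if n!='side' else 3.3)
E
```

```text
15.5 [0.40973675 0.15699893 0.16630932] [ 3.14140703e+00 -2.75837299e-05  4.98628269e-01] [-1.10568349  0.50744444  0.80612984  2.18351326 -0.59172982  0.67943853
 -0.95727827] 0.038971182025437485 [-0.09171601 -0.21629357 -1.92181503]
[[231.0, 356.9], [234.0, 365.6], [233.2, 363.3], [227.9, 347.7]]
```

View pics/wrist11.png

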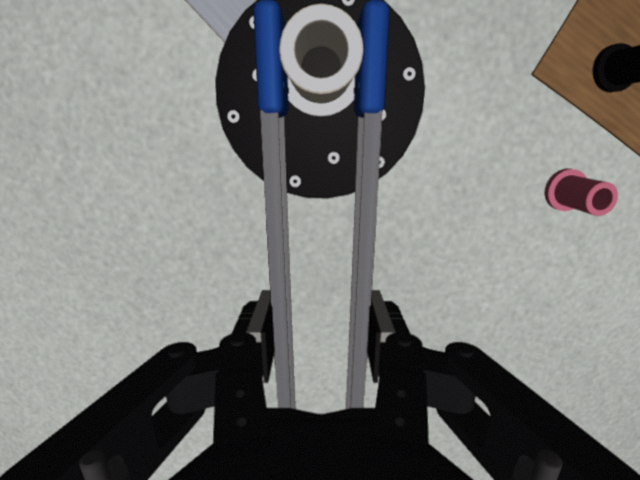

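View pics/side11.png

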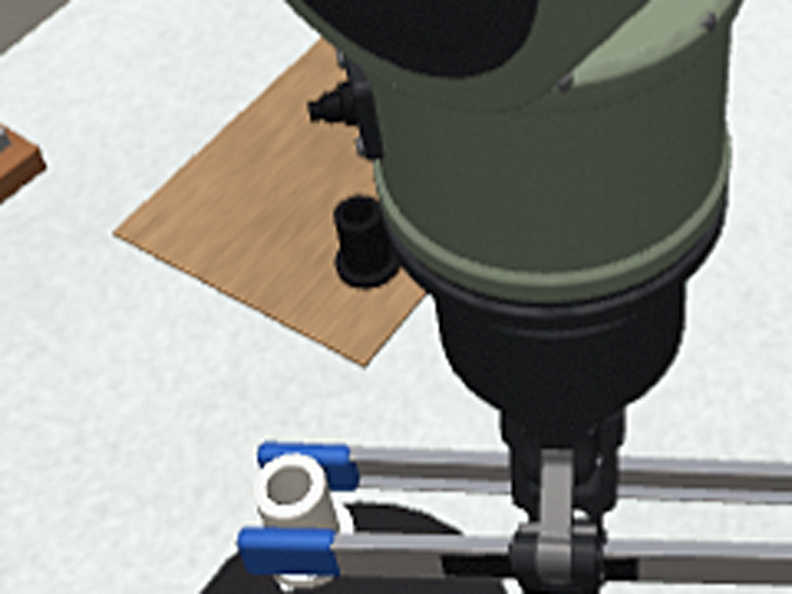

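View pics/top11.png

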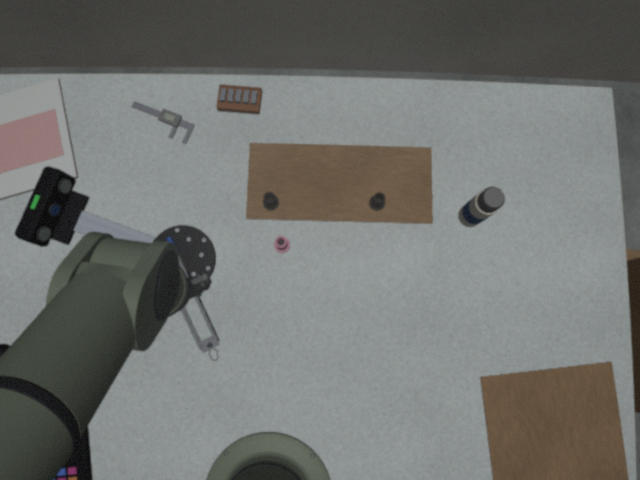

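```bash
python3 - <<'E'
from h import *
f=frame('wrist')
e=np.array([[216,88],[424,88],[320,198],[222,130],[418,130],[250,172],[390,172]],float)
P=w(f,e,.025)[:,:2]
A=np.c_[2*P,np.ones(len(P))];c=np.linalg.lstsq(A,(P**2).sum(1),rcond=None)[0];print(c[:2],np.sqrt(c[2]+c[:2]@c[:2]))
print(w(f,[[321,49]],.167), w(frame('side'),[[228.5,346.4]],.167))
s=observe();print(s['clock'],s['position'],s['qd'].max(),s['grip_width'])
E
```

```text
[0.49881253 0.20594943] 0.07419295751552067
[[0.49970392 0.20612209 0.167     ]] [[0.49883328 0.20428112 0.167     ]]
15.75 [0.4096365  0.15734827 0.1662936 ] 0.0016066943492925518 0.03898220345813185
```

Call:
move_arm:
  motion:
    - [[0,0,0],[0,0,0]]
    - [[0,0,0],[0,0,0]]
    - [[0,0,0],[0,0,0]]
    - [[0,0,0],[0,0,0]]

```text
clock: 16.25
position: [0.4095, 0.1576, 0.1663]
tool_rot: [-3.142, -0.0, 0.5]
force: [0.2, -0.3, -1.7]
grip_width: 0.0391
```

```bash
python3 - <<'E'
from workcell import *
s=observe();print(s['clock'],s['position'],s['grip_width'],s['force'])
print(job_done())
E
```

```text
16.25 [0.40952938 0.15761079 0.16631182] 0.039141291313732555 [ 0.21178027 -0.30119029 -1.67860667]
the job is handed in; nothing more can be done
None
```

The white bushing is held upright and still in the tongs, with its centre about 12 cm above the middle of the turntable. I handed the job in at 16.3 s without letting go.

- **First grip:** the first lift of the tongs let the jaws tilt up by about 13°. I laid them back down, gripped them again about 13 mm further back at their balance point, and they then carried level. The final grip is therefore behind the `tongs_grip` point.
- **Clamping:** I lowered the open jaws over the barrel and clamped with 30 N. The fingers stopped 39 mm apart, as expected for the closed tongs.
- **Position check:** the wrist and side cameras place the bushing's top centre at about (0.499, 0.205) m. The turntable's middle is at about (0.499, 0.206) m. I did not measure the height separately: the 145 mm above the table follows from the commanded lift, and the side picture agrees to about 1–2 px.
- **Surroundings:** the last top picture showed the black bushings, pink look-alike and can where they had been. Nothing touched the scanner or turntable. Forces were low throughout, with about 9 N the highest at the end of any move, and no check disagreed.

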